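# Release the glued block from the hold-down press

### The job

The glue has set, so free the wooden block from the little gluing press. Push the counterweighted hold-down arm (it has a crossbar to push on) up past its balance point, so that it stays standing back by itself; then, with the arm up, push the block along the bed until it is right up against the wooden stop at the end of the bed. Only push: the block has to slide along the bed without being lifted or tipped, and the jar, the solder reel and the roll of tape are to be left where they are.

Things in the scene. Friction and masses are not known exactly. Their poses are not given: they have to be found in the camera images.
- press: Gluing press, fixed to the desk; place and yaw (within 0.35) vary. Origin: centre of the bed's underside. Plywood bed 104 (x) x 285 (y) x 12 mm. Two fences along y, 8 mm high above the bed, inner faces at x = -38 and +38 mm, guide the block. The +y end is open, the -y end has the end stop. Behind, a two-cheek hinge bracket: x 67 to 103, y 26 to 104, up to z = 98 mm, on a foot to x = 133.
- stop_face (a point): Middle of the face of the wooden end stop that the block must meet: in the press frame x = 0, y = -131.5, z = 22 mm. The stop is 94 mm long and rises 20 mm above the bed (32 mm above the desk).
- hinge_point (a point): Centre of the arm's hinge, at x = 85, y = 65, z = 80 mm in the press frame. The hinge axis is the press's y axis.
- hold_arm (a joint): Angle of the steel hold-down arm, rad. 0: down and level, its rubber pad (26 mm across, 85 mm in front of the hinge, over x = 0, y = 65 mm of the press) lightly pressing on the block. It grows as the front end goes up and back toward +x of the press. Below 0.94 it falls down again; above, its weight takes it to its back stop at 1.75 (leaning 10 degrees back), where it stays.
- push_bar (a point): Centre of the arm's black crossbar: round, 16 mm thick, 80 mm long, parallel to the hinge axis, on a 16 mm wide upright at the arm's front end. Arm down: 130 mm in front (-x) of and 80 mm above the hinge, 160 mm above the desk; it swings about the hinge at 153 mm radius. Its -x side is free; a level push of 2 to 4 N toward +x of the press moves it.
- block: Loose wooden block, 70 (x) x 125 (y) x 20 mm, about 0.11 kg, on the bed between the fences, long side along the bed, under the arm's pad near the open +y end; it stands 12 mm above the fences. Origin: centre of its underside, 12 mm above the desk. Against the stop its origin is at y = -69 mm in the press frame, 120 to 147 mm from where it starts.
- green_jar: Bystander: glass jar with a green lid, 70 mm across, 90 mm high, origin at the centre of its underside.
- solder_reel: Bystander: reel of solder wire, 86 x 62 x 35 mm, origin at the centre of its underside.
- masking_tape: Bystander: roll of masking tape lying flat, 104 mm across, 25 mm high, origin at the centre of its underside.
There are look-alikes about, which are no part of the job. What is shaped like the block but blue is not meant.

How it is judged (in metres and radians):
On the way, in this order (a step that is already met when the one before it is completed fails the run):
1. the arm stands back, past its balance point (value of joint hold_arm above 1.5 rad), for 0.3 s.
2. the block lies against the end stop (y of block in the frame of press below -0.061 m), for 0.1 s.
At the end, for the whole second after the job is handed in: The arm stands back by itself (joint above 1.5 rad, its back stop is at 1.75), and the block lies flat and at rest on the bed between the fences, with at most 8 mm between it and the end stop (value of joint hold_arm above 1.5 rad and y of block in the frame of press between -0.075 and -0.061 m and x of block in the frame of press between -0.012 and 0.012 m and height (world z) of block below 0.018 m and angle between block's own z axis and vertical below 0.1 rad and linear speed of block below 0.02 m/s); the robot touches nothing.
It fails at once if the block is lifted off the bed (by 12 mm) or tipped (by 0.25 rad) (height (world z) of block above 0.024 m or angle between block's own z axis and vertical above 0.25 rad).
It fails at once if the block is pushed out (more than 30 mm) while the arm is not up (distance of block from where it was at the start of the episode above 0.03 m and value of joint hold_arm below 1.2 rad).
It fails at once if a bystander is moved by more than 25 mm (distance of any of green_jar, solder_reel, masking_tape from where it was at the start of the episode above 0.025 m).
It also fails if it takes over 56 s, if anything falls off the work surface, if the arm or the gripper's body presses on something with over 40 N, if the wrist force passes 120 N, or if a joint passes its speed limit or range.

### The arm

A 7-joint arm with a two-finger parallel gripper is mounted at the origin on a cart in front of the work surface, level with it; the furniture and walls round the work are solid. World frame = base frame: x ahead of the robot, y to its left, z up, the work surface at z = 0. Lengths are in m, angles in degrees, forces in N, time in s.
With the tool pointing down it reaches from about 0.425 to 0.825 m from the base axis. Payload 3.6 kg.
Tool frame: the origin (TCP) lies on the mounting face of the last link; the fingertips stand 186 mm ahead of it and the grasp point (between the pads) lies 167 mm ahead of it; z points along the fingers, y is the direction in which the jaws open and shut (so a half turn about z gives the same grasp; the last joint's range is limited). The gripper opens to 93 mm and grips with 3 to 60 N. Pads are 15 mm wide; open, the fingers measure 128 mm over their backs; the gripper's body (75 mm by 188 mm) begins 65 mm behind the grasp point.
Start: joints at [66.606, 35.231, -0.722, 81.555, 0.464, 63.22, -2.315], TCP at [0.242, -0.603, 0.405] pointing down, gripper open.
Joint ranges: [-178.69, 178.69], [-17.37, 117.87], [-77.05, 75.6], [15.02, 138.74], [-78.02, 258.01], [0.78, 113.62], [-162.83, 162.83]. Speed limits (degrees/s): [159.86, 159.86, 180, 180, 180, 180, 180].

### API

Orientations are given as [roll, pitch, yaw] about the fixed x, y, z axes, in that order (R = Rz(yaw) Ry(pitch) Rx(roll)).
In Python, from plant import monitor, optics, r gives the robot as it stands.
- The arm moves only by the shell command python3 -m crank 'ROWS' [FORCE]. ROWS is JSON, a list of rows, each an object with "rotation": the turn, a rotation vector about the tool's x, y, z in units of 5 degrees (1.0 is 5 degrees), a list of three; "slide": the shift along the tool's x, y, z in units of 50 mm (1.0 is 50 mm), a list of three; "gripper": the opening, from -1 (shut) to 1 (fully open), so that 0 is half open. In form: [{"rotation": [rx, ry, rz], "slide": [dx, dy, dz], "gripper": gripper}, ...]. A call has 1 to 12 rows; each row is the pose to reach, as a shift and turn from the pose commanded when the call began, along the tool's axes at that moment; what a row does not reach only later rows make up. A row lasts 1/10 s, in which the tool goes at most 50 mm and 8.59 degrees, less where a joint would pass 70% of its speed; a pose out of reach is approached as far as the arm can. A call with a gripper value outside its range is refused whole. The fingers move at their own pace and stop on an object; FORCE is the grip in N (left out, the last holds). Time passes only in rows, so rows that repeat a pose let the fingers close. It gives the time, the measured TCP pose, the force and the opening at its end, in the units of the state.
- monitor.state(): the state, without advancing time (a new reading comes with each control period).
- optics.read_camera(name): name is "scene" or "top"; returns a dict with "frame" (400x640x3 uint8, blue, green, red), "fx", "fy", "cx", "cy" (pixels), "R" (3x3) and "t" (3): a world point X has camera coordinates R X + t. Camera axes: x right, y down, z forward; pixel columns grow to the right and rows downward; lengths in m; the calibration is good to about 2 mm. A picture is of the moment at which its call begins. There is no depth.
- r.job_done(): hands the job in, once; it reports no verdict.
Trained networks look in a picture, given as the dict that the camera call returned (one of the last four; its "shot" number tells which), for a name from the list of things; names that differ only in an ending like _2 or _b are one class to them, and where a whole thing is asked for, a point or a joint stands for the part that bears it (a point fixed in the world has none). Each returns a list of dicts, best first, with "confidence" (0 to 1); they miss things now and then, are a little off and sometimes report something else, mostly with a low value. They report only what shows in the picture. A call takes as long as a camera call. They do not tell look-alikes from the thing itself.
- optics.spot_in(picture, target): "at" ([x, y, z] in m, in world coordinates, good to about 4 mm: the middle of the surface that is visible of it).
The state is a dict: "time_s": time; "joint_pos": joint angles; "dq": joint speeds; "joint_efforts": joint torques, N m; "position": TCP position; "tool_rot": TCP orientation; "wrist_force": force on the tool from outside, world axes, zero at the start; "ft_torque": the same for the moment, N m; "gripper_width": finger opening in m.
Only numpy, scipy, OpenCV 4.12 (cv2) and the standard library are available. Lean on these libraries where they do the work, as an engineer would, in place of code of your own. Each camera call takes 0.05 s, during which the arm holds its last target.

## Working session

There is one attempt and no reset: what is moved stays moved. The work goes in short steps, Python scripts to look and compute and a shell command to move; the robot and the scene stay as the last step left them, time stands still between calls to the robot, and variables do not carry over. Pictures are saved under pics/ and viewed, and the job is handed in when it is done.

```bash
ls; mkdir -p pics; python3 - <<'E'
from plant import monitor, optics, r
import cv2,json
print(monitor.state())
for n in ["scene","top"]:
    p=optics.read_camera(n); cv2.imwrite(f"pics/{n}0.png",p["frame"])
    print(n,p["fx"],p["fy"],p["cx"],p["cy"],p["R"],p["t"])
    for t in ["press","block","hold_arm","push_bar","hinge_point","stop_face","green_jar","solder_reel","masking_tape"]:
        try: print(t,[( [round(v,3) for v in d["at"]],round(d["confidence"],2)) for d in optics.spot_in(p,t)])
        except Exception as e: print(t,e)
E
```

```text
pics
{'time_s': 0.0, 'joint_pos': array([66.60673474, 35.28911874, -0.72227963, 81.64007805,  0.46791317,
       63.21793155, -2.31499751]), 'dq': array([-0.0117419 , -0.06347594,  0.06838412, -0.04837296,  0.00739503,
        0.02868579, -0.02751187]), 'joint_efforts': array([ 1.61731796e-04, -4.58934116e+01,  2.09467714e-01, -1.65744907e+01,
       -6.10313751e-02,  2.04865396e-02,  2.29555471e-04]), 'position': array([ 0.24206588, -0.60291046,  0.4035893 ]), 'tool_rot': array([-1.79855905e+02,  5.75541561e-03,  2.18797396e+01]), 'wrist_force': array([-0.70865279,  0.75651629,  0.373183  ]), 'ft_torque': array([-0.05680289, -0.04068333, -0.01921449]), 'gripper_width': 0.0928165715276853}
scene 502.3544677630311 502.3544677630311 321.39012448164345 202.61687632021918 [[-0.34208302 -0.93966067 -0.00412666]
 [-0.78471011  0.28808371 -0.54885136]
 [ 0.51692286 -0.1845145  -0.83590978]] [0.27247694 0.44378366 1.29372724]
press [([0.577, 0.232, 0.013], 0.69), ([0.436, -0.232, 0.08], 0.65), ([0.589, 0.263, 0.104], 0.64)]
block [([0.528, 0.278, 0.033], 0.78), ([0.484, -0.097, 0.021], 0.58)
[... 266 characters left out ...]
93)]
top 481.671433569366 481.671433569366 319.0763306253103 192.3497274586251 [[ 0.01272548 -0.99989781  0.00651419]
 [-0.98009657 -0.0137637  -0.19804362]
 [ 0.19811304 -0.00386434 -0.98017156]] [0.07932287 0.53420553 1.41595312]
press [([0.587, 0.213, 0.009], 0.76)]
block [([0.551, 0.26, 0.033], 0.95), ([0.486, -0.092, 0.019], 0.94)]
hold_arm [([0.6, 0.261, 0.101], 0.95)]
push_bar [([0.604, 0.266, 0.106], 0.73)]
hinge_point [([0.58, 0.208, 0.012], 0.67), ([0.567, -0.215, 0.037], 0.16)]
stop_face [([0.587, 0.211, 0.009], 0.56)]
green_jar [([0.445, -0.244, 0.086], 0.76)]
solder_reel [([0.566, -0.218, 0.037], 0.66)]
masking_tape [([0.431, 0.436, 0.025], 0.65), ([0.566, -0.217, 0.037], 0.17)]
```

View pics/scene0.png

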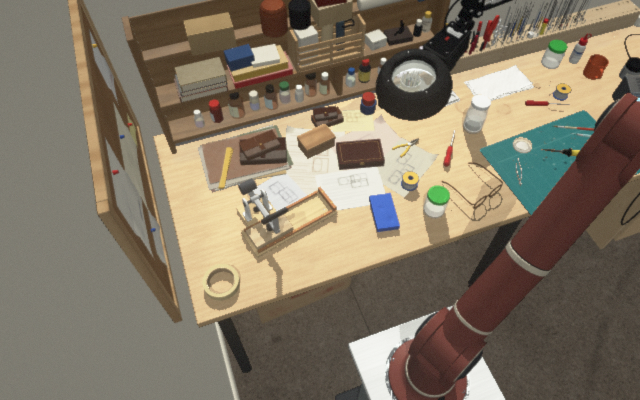

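View pics/top0.png

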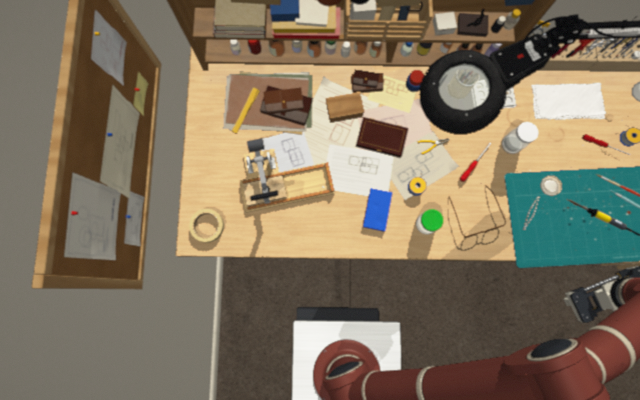

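```bash
python3 - <<'E'
import cv2
a=cv2.imread("pics/scene0.png")[110:290,120:320]; cv2.imwrite("pics/s0c.png",cv2.resize(a,None,fx=3.3,fy=3.3,interpolation=2)[:600,:800])
a=cv2.imread("pics/top0.png")[120:310,130:330]; cv2.imwrite("pics/t0c.png",cv2.resize(a,(600,570),interpolation=2))
E
```

```text
(no output)
```

View pics/s0c.png

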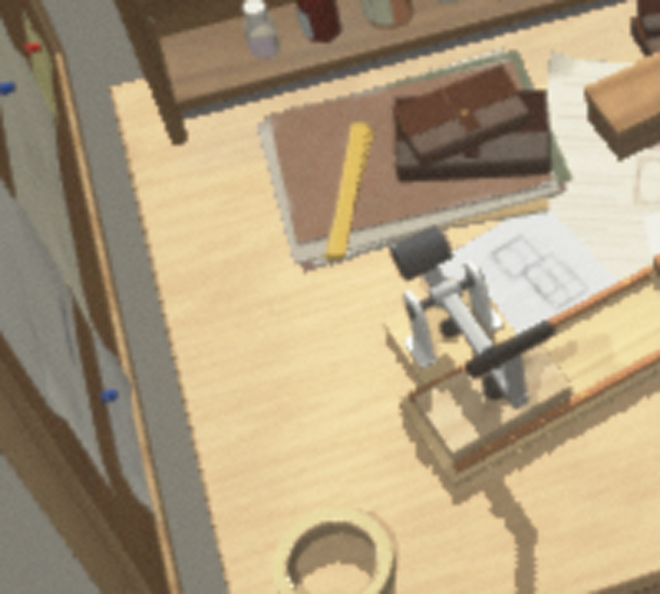

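View pics/t0c.png

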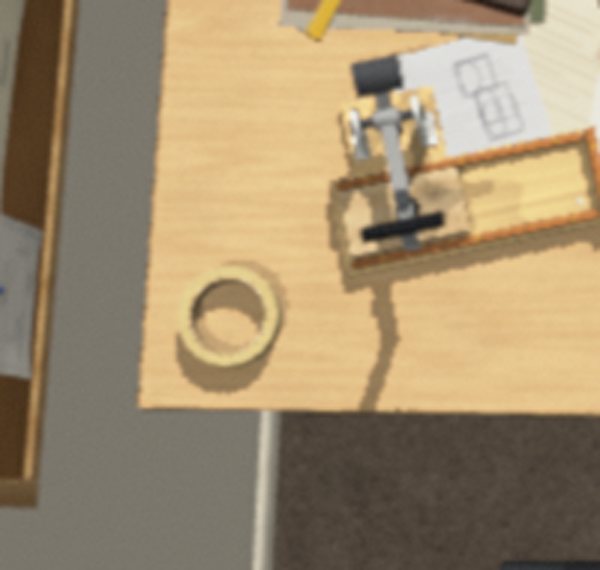

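```bash
python3 - <<'E'
import cv2
a=cv2.imread("pics/scene0.png")[170:260,220:345]; cv2.imwrite("pics/s0d.png",cv2.resize(a,None,fx=6,fy=6,interpolation=2))
a=cv2.imread("pics/top0.png")[135:215,235:340]; cv2.imwrite("pics/t0d.png",cv2.resize(a,None,fx=7,fy=7,interpolation=2))
E
```

```text
(no output)
```

View pics/s0d.png

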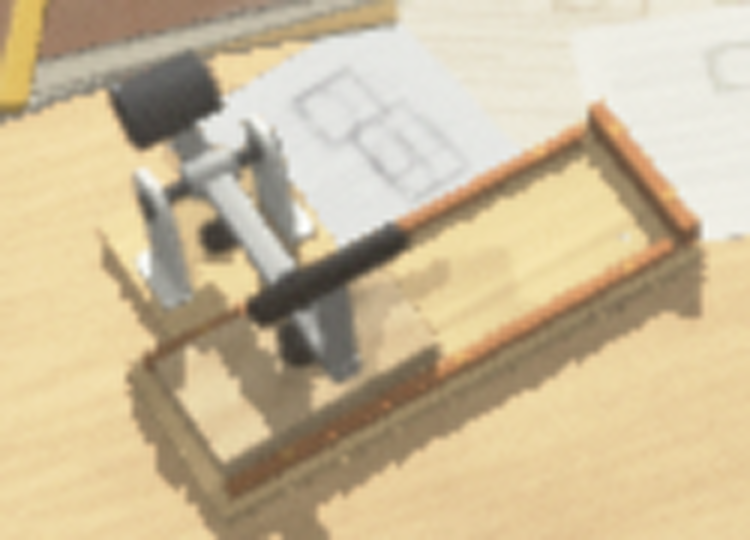

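View pics/t0d.png

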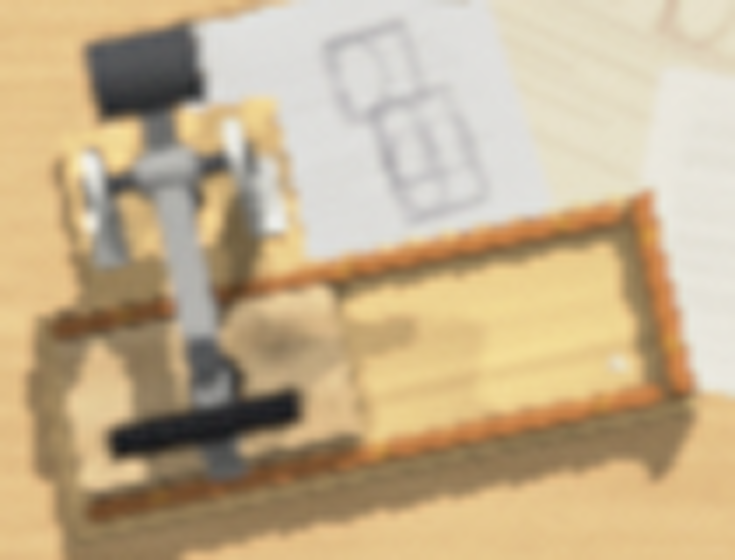

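```bash
cat > h.py <<'E'
import numpy as np
from plant import monitor, optics, r
def proj(p,X):
    c=np.asarray(p["R"])@np.asarray(X)+np.asarray(p["t"]); return np.array([p["fx"]*c[0]/c[2]+p["cx"],p["fy"]*c[1]/c[2]+p["cy"]])
def P2W(q,X):
    c,s=np.cos(q[2]),np.sin(q[2]); return np.array([q[0]+c*X[0]-s*X[1],q[1]+s*X[0]+c*X[1],X[2]])
E
python3 - <<'E'
from h import *
import cv2
from scipy.optimize import least_squares
S=optics.read_camera("scene");T=optics.read_camera("top")
m=1e-3
pt=[(T,7,235,135,[(-45,25,160),(-45,105,160),(85,65,80),(47,-142.5,32),(-47,-142.5,32),(42,142.5,20),(-42,142.5,20)],
 [(298,402),(110,445),(170,172),(652,192),(690,390),(53,326),(92,515)]),
 (S,6,220,170,[(-45,25,160),(-45,105,160),(85,65,80),(47,-142.5,32),(-47,-142.5,32),(42,142.5,20),(-42,142.5,20)],
 [(403,232),(255,310),(210,170),(598,103),(697,228),(148,362),(230,490)])]
blk=[(T,7,235,135,[(-35,-1),(35,-1)],[(360,438),(337,288)]),(S,6,220,170,[(-35,-1),(-35,1)],[(437,348),(225,465)])]
def f(v):
    e=[]
    for p,k,a,b,X,U in pt:
        for x,u in zip(X,U): e+=list(proj(p,P2W(v,np.array(x)*m))-np.array([a+u[0]/k,b+u[1]/k]))
    for p,k,a,b,X,U in blk:
        for x,u in zip(X,U): e+=list(proj(p,P2W(v,np.array([x[0]*m,v[3]+x[1]*.0625,.032])))-np.array([a+u[0]/k,b+u[1]/k]))
    return np.array(e)
s=least_squares(f,[.58,.22,.2,.065],loss='soft_l1'); q=s.x
print(q,np.degrees(q[2])); print(f(q).reshape(-1,2).round(1).tolist())
np.save("q.npy",q)
for n,X in dict(bar=(-.045,.065,.16),hinge=(.085,.065,.08),stop=(0,-.1315,.022),blk=(0,q[3],.032)).items(): print(n,P2W(q,X))
print(monitor.state()["time_s"])
E
```

```text
[0.55680321 0.18771369 0.21858724 0.07058183] 12.524126277562434
[[0.6, 0.8], [-0.5, 0.3], [-0.2, 0.3], [0.1, -0.0], [1.0, 0.4], [-3.1, 1.2], [-4.0, 0.1], [0.9, -0.2], [0.1, 0.2], [1.0, -0.2], [1.8, -1.7], [1.8, -1.4], [-2.3, 0.5], [-2.6, 0.1], [-0.3, -0.4], [-1.3, -0.6], [1.0, -1.4], [-0.5, -1.0]]
bar [0.49877869 0.24140872 0.16      ]
hinge [0.62568532 0.26959931 0.08      ]
stop [0.58531907 0.05934276 0.022     ]
blk [0.54149749 0.25661601 0.032     ]
1.1
```

```bash
cat > fit.py <<'E'
from h import *
from scipy.optimize import least_squares
S=optics.read_camera("scene");T=optics.read_camera("top")
m=1e-3
X=[(-45,25,160),(-45,105,160),(85,65,80),(47,'s',32),(-47,'s',32),(42,'f',20),(-42,'f',20)]
pt=[(T,7,235,135,[(298,402),(110,445),(170,172),(652,192),(690,390),(53,326),(92,515)]),
 (S,6,220,170,[(403,232),(255,310),(210,170),(598,103),(697,228),(148,362),(230,490)])]
blk=[(T,7,235,135,[(-35,-1),(35,-1)],[(360,438),(337,288)]),(S,6,220,170,[(-35,-1),(-35,1)],[(437,348),(225,465)])]
def f(v):
    e=[]
    for p,k,a,b,U in pt:
        for x,u in zip(X,U):
            x=[{'s':v[4]*1e3,'f':v[5]*1e3}.get(t,t) for t in x]
            e+=list(proj(p,P2W(v,np.array(x,float)*m))-np.array([a+u[0]/k,b+u[1]/k]))
    for p,k,a,b,Z,U in blk:
        for x,u in zip(Z,U): e+=list(proj(p,P2W(v,np.array([x[0]*m,v[3]+x[1]*.0625,.032])))-np.array([a+u[0]/k,b+u[1]/k]))
    return np.array(e)
s=least_squares(f,[.58,.22,.2,.065,-.14,.14],loss='soft_l1'); q=s.x
print(q,np.degrees(q[2])); print(f(q).reshape(-1,2).round(1).tolist())
np.save("q.npy",q)
for n,x in dict(bar=(-.045,.065,.16),hinge=(.085,.065,.08),stop=(0,-.1315,.022),blk=(0,q[3],.032)).items(): print(n,P2W(q,x).round(4))
E
python3 fit.py
```

```text
[ 0.5564258   0.18834076  0.2215816   0.07003355 -0.13841561  0.13299492] 12.695690373688553
[[0.4, 0.9], [-0.7, 0.5], [-0.4, 0.5], [-1.4, 0.2], [-0.5, 0.7], [-0.4, 0.8], [-1.1, -0.3], [0.8, -0.1], [0.0, 0.4], [0.8, 0.0], [0.5, -1.0], [0.5, -0.8], [0.4, -0.7], [0.2, -1.2], [-0.3, -0.4], [-1.4, -0.5], [1.0, -1.3], [-0.4, -0.8]]
bar [0.4982 0.2419 0.16  ]
hinge [0.6251 0.2704 0.08  ]
stop [0.5853 0.0601 0.022 ]
blk [0.541  0.2567 0.032 ]
```

Candidates for the block: the pale wooden one in the press at top (284,187), the blue one at top (376,210), and the wooden and brown boxes at top (345,105), (382,137) and (285,100). I choose the one in the press under the arm's pad. The close crops show it on the bed between the fences with its stop end at about top (285,188). The fit gives y = 70 mm, so 139 mm of travel, which is inside the given 120–147 mm.

```bash
cat >> h.py <<'E'
from scipy.spatial.transform import Rotation as Ro
def plan(pts,yaw=None):
    """pts world TCP list -> slide units from present pose; yaw: wanted yaw"""
    s=monitor.state(); R=Ro.from_euler('xyz',s["tool_rot"],degrees=True); p=s["position"]
    print("t",round(s["time_s"],2),"p",p.round(4),"rot",s["tool_rot"].round(2),"F",s["wrist_force"].round(1))
    if yaw is not None: print("rotation",((R.inv()*Ro.from_euler('xyz',[180,0,yaw],degrees=True)).as_rotvec(degrees=True)/5).round(3))
    for x in pts: print(np.round(x,3),"slide",(R.inv().apply(np.array(x)-p)/.05).round(3))
def press(pts):
    q=np.load("q.npy"); return [P2W(q,x) for x in pts]
E
python3 - <<'E'
from h import *
plan([(.42,-.4,.404),(.5,-.1,.404),press([(-.115,.065,.404)])[0],press([(-.115,.065,.33)])[0]],12.7)
E
```

```text
t 1.2 p [ 0.2422 -0.6032  0.4048] rot [-180.     -0.     21.88] F [1.  0.5 0.3]
rotation [-0.    -0.     1.836]
[ 0.42  -0.4    0.404] slide [ 4.814 -2.446  0.015]
[ 0.5   -0.1    0.404] slide [ 8.535 -7.417  0.016]
[0.43  0.226 0.404] slide [  9.668 -13.999   0.016]
[0.43  0.226 0.33 ] slide [  9.668 -13.998   1.496]
```

```bash
python3 -m crank '[{"rotation":[0,0,0.3],"slide":[0.8,-0.4,0],"gripper":-0.1},{"rotation":[0,0,0.6],"slide":[1.6,-0.8,0],"gripper":-0.1},{"rotation":[0,0,0.9],"slide":[2.4,-1.2,0],"gripper":-0.1},{"rotation":[0,0,1.2],"slide":[3.2,-1.6,0],"gripper":-0.1},{"rotation":[0,0,1.5],"slide":[4.0,-2.0,0],"gripper":-0.1},{"rotation":[0,0,1.84],"slide":[4.8,-2.5,0],"gripper":-0.1},{"rotation":[0,0,1.84],"slide":[5.4,-3.3,0],"gripper":-0.1},{"rotation":[0,0,1.84],"slide":[6.0,-4.1,0],"gripper":-0.1},{"rotation":[0,0,1.84],"slide":[6.6,-4.9,0],"gripper":-0.1},{"rotation":[0,0,1.84],"slide":[7.2,-5.7,0],"gripper":-0.1},{"rotation":[0,0,1.84],"slide":[7.8,-6.5,0],"gripper":-0.1},{"rotation":[0,0,1.84],"slide":[8.4,-7.3,0],"gripper":-0.1}]' 20
python3 - <<'E'
from h import *
print(monitor.state()["joint_pos"].round(1), monitor.state()["gripper_width"])
plan([press([(-.115,.065,.404)])[0],press([(-.115,.065,.33)])[0]],12.7)
E
```

```text
time_s: 2.4
position: [0.4962, -0.106, 0.4052]
tool_rot: [180.0, -0.1, 12.7]
wrist_force: [0.8, 0.0, 1.1]
gripper_width: 0.0416
[ 11.   22.6  -2.  104.8   1.   52.6 -68.8] 0.04163620557364373
t 2.4 p [ 0.4962 -0.106   0.4052] rot [ 1.7998e+02 -5.0000e-02  1.2670e+01] F [0.8 0.  1.1]
rotation [ 0.004 -0.011 -0.007]
[0.43  0.226 0.404] slide [ 0.166 -6.778  0.021]
[0.43  0.226 0.33 ] slide [ 0.165 -6.779  1.501]
```

```bash
python3 -m crank '[{"rotation":[0,0,0],"slide":[0,-0.8,0],"gripper":-0.1},{"rotation":[0,0,0],"slide":[0,-1.6,0],"gripper":-0.1},{"rotation":[0,0,0],"slide":[0,-2.4,0],"gripper":-0.1},{"rotation":[0,0,0],"slide":[0,-3.2,0],"gripper":-0.1},{"rotation":[0,0,0],"slide":[0.1,-4.0,0],"gripper":-0.1},{"rotation":[0,0,0],"slide":[0.1,-4.8,0],"gripper":-0.1},{"rotation":[0,0,0],"slide":[0.1,-5.6,0],"gripper":-0.1},{"rotation":[0,0,0],"slide":[0.15,-6.2,0.3],"gripper":-0.1},{"rotation":[0,0,0],"slide":[0.16,-6.78,0.7],"gripper":-0.1},{"rotation":[0,0,0],"slide":[0.16,-6.78,1.2],"gripper":-0.1},{"rotation":[0,0,0],"slide":[0.16,-6.78,1.5],"gripper":-0.1},{"rotation":[0,0,0],"slide":[0.16,-6.78,1.5],"gripper":-0.1}]'
python3 - <<'E'
from h import *
import cv2
print(monitor.state()["joint_pos"].round(1))
plan(press([(-.115,.065,.33)]),12.7)
S=optics.read_camera("scene");T=optics.read_camera("top")
a=cv2.resize(S["frame"][100:290,150:370],None,fx=2,fy=2,interpolation=2);b=cv2.resize(T["frame"][120:310,180:360],None,fx=2,fy=2,interpolation=2)
cv2.imwrite("pics/1.png",cv2.hconcat([a,b]))
E
```

```text
time_s: 3.6
position: [0.4287, 0.2245, 0.3281]
tool_rot: [179.9, 0.2, 12.7]
wrist_force: [-0.7, -0.6, 0.4]
gripper_width: 0.0419
[ -25.6   26.8   -6.6  113.6    4.6   40.1 -112.3]
t 3.6 p [0.4287 0.2245 0.3281] rot [179.93   0.25  12.72] F [-0.7 -0.6  0.4]
rotation [0.015 0.05  0.004]
[0.43  0.226 0.33 ] slide [ 0.033 -0.034 -0.038]
```

View pics/1.png

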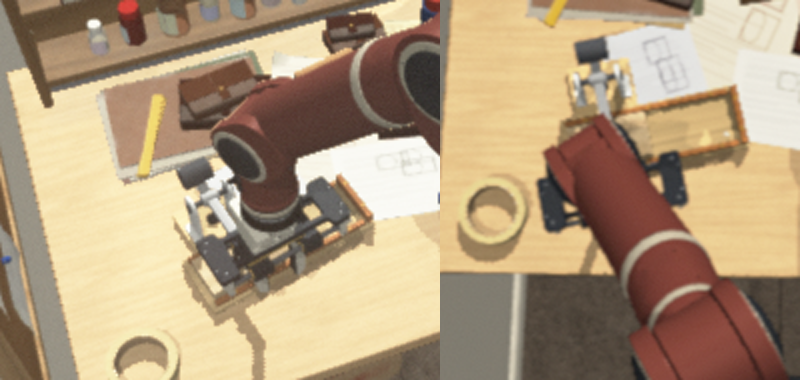

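The gripper is in front of the crossbar with the fingers straddling the upright (right half, ~(610,215)). I'll push along the arc.

```bash
python3 -m crank '[{"rotation":[0,0,0],"slide":[0.3,0,0],"gripper":-0.1},{"rotation":[0,0,0],"slide":[0.6,0,0],"gripper":-0.1},{"rotation":[0,0,0],"slide":[0.8,0,0],"gripper":-0.1},{"rotation":[0,0,0],"slide":[0.95,0,0],"gripper":-0.1},{"rotation":[0,0,0],"slide":[1.1,0,-0.05],"gripper":-0.1},{"rotation":[0,0,0],"slide":[1.2,0,-0.15],"gripper":-0.1},{"rotation":[0,0,0],"slide":[1.3,0,-0.27],"gripper":-0.1},{"rotation":[0,0,0],"slide":[1.4,0,-0.38],"gripper":-0.1},{"rotation":[0,0,0],"slide":[1.5,0,-0.5],"gripper":-0.1},{"rotation":[0,0,0],"slide":[1.6,0,-0.6],"gripper":-0.1}]'
python3 - <<'E'
from h import *
import cv2
plan([])
S=optics.read_camera("scene");T=optics.read_camera("top")
a=cv2.resize(S["frame"][100:290,150:370],None,fx=2,fy=2,interpolation=2);b=cv2.resize(T["frame"][120:310,180:360],None,fx=2,fy=2,interpolation=2)
cv2.imwrite("pics/2.png",cv2.hconcat([a,b]))
E
```

```text
time_s: 4.7
position: [0.5052, 0.2418, 0.3602]
tool_rot: [179.9, 0.5, 12.8]
wrist_force: [-8.5, -3.2, 4.9]
gripper_width: 0.0418
t 4.7 p [0.5052 0.2418 0.3602] rot [179.92   0.49  12.76] F [-8.5 -3.2  4.9]
```

View pics/2.png

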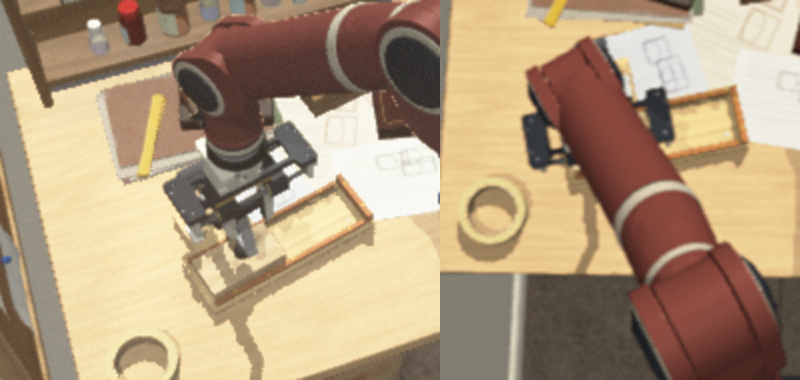

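```bash
python3 -m crank '[{"rotation":[0,0,0],"slide":[0.13,0,-0.2],"gripper":-0.1},{"rotation":[0,0,0],"slide":[0.27,0,-0.35],"gripper":-0.1},{"rotation":[0,0,0],"slide":[0.4,0,-0.45],"gripper":-0.1},{"rotation":[0,0,0],"slide":[0.55,0,-0.55],"gripper":-0.1},{"rotation":[0,0,0],"slide":[0.7,0,-0.65],"gripper":-0.1},{"rotation":[0,0,0],"slide":[0.85,0,-0.73],"gripper":-0.1},{"rotation":[0,0,0],"slide":[1.0,0,-0.8],"gripper":-0.1},{"rotation":[0,0,0],"slide":[1.15,0,-0.86],"gripper":-0.1},{"rotation":[0,0,0],"slide":[1.3,0,-0.9],"gripper":-0.1},{"rotation":[0,0,0],"slide":[1.45,0,-0.93],"gripper":-0.1}]'
python3 - <<'E'
from h import *
import cv2
plan([])
S=optics.read_camera("scene");T=optics.read_camera("top")
a=cv2.resize(S["frame"][80:270,150:370],None,fx=2,fy=2,interpolation=2);b=cv2.resize(T["frame"][100:290,180:360],None,fx=2,fy=2,interpolation=2)
cv2.imwrite("pics/3.png",cv2.hconcat([a,b]))
E
```

```text
time_s: 5.8
position: [0.579, 0.2581, 0.4063]
tool_rot: [180.0, -0.0, 12.7]
wrist_force: [-1.5, -0.4, -0.1]
gripper_width: 0.042
t 5.8 p [0.579  0.2581 0.4063] rot [ 1.7999e+02 -3.0000e-02  1.2660e+01] F [-1.5 -0.4 -0.1]
```

View pics/3.png

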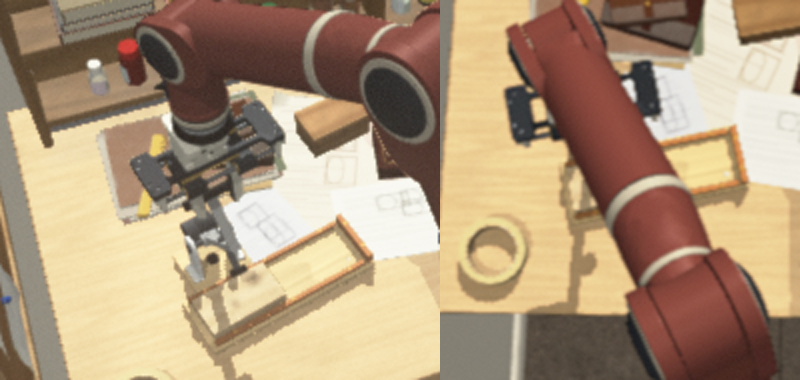

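```bash
python3 -m crank '[{"rotation":[0,0,0],"slide":[0.15,0,-0.03],"gripper":-0.1},{"rotation":[0,0,0],"slide":[0.3,0,-0.03],"gripper":-0.1},{"rotation":[0,0,0],"slide":[0.45,0,-0.03],"gripper":-0.1},{"rotation":[0,0,0],"slide":[0.6,0,-0.03],"gripper":-0.1},{"rotation":[0,0,0],"slide":[0.75,0,-0.03],"gripper":-0.1},{"rotation":[0,0,0],"slide":[0.9,0,-0.03],"gripper":-0.1},{"rotation":[0,0,0],"slide":[1.0,0,-0.03],"gripper":-0.1},{"rotation":[0,0,0],"slide":[1.0,0,-0.03],"gripper":-0.1},{"rotation":[0,0,0],"slide":[1.0,0,-0.03],"gripper":-0.1},{"rotation":[0,0,0],"slide":[1.0,0,-0.03],"gripper":-0.1}]'
python3 - <<'E'
from h import *
import cv2
plan([])
S=optics.read_camera("scene");T=optics.read_camera("top")
a=cv2.resize(S["frame"][80:270,150:370],None,fx=2,fy=2,interpolation=2);b=cv2.resize(T["frame"][100:290,180:360],None,fx=2,fy=2,interpolation=2)
cv2.imwrite("pics/4.png",cv2.hconcat([a,b]))
E
```

```text
time_s: 6.9
position: [0.6267, 0.269, 0.4079]
tool_rot: [-180.0, 0.0, 12.7]
wrist_force: [0.7, 0.5, 0.1]
gripper_width: 0.0415
t 6.9 p [0.6267 0.269  0.4079] rot [-1.7999e+02  2.0000e-02  1.2690e+01] F [0.7 0.5 0.1]
```

View pics/4.png

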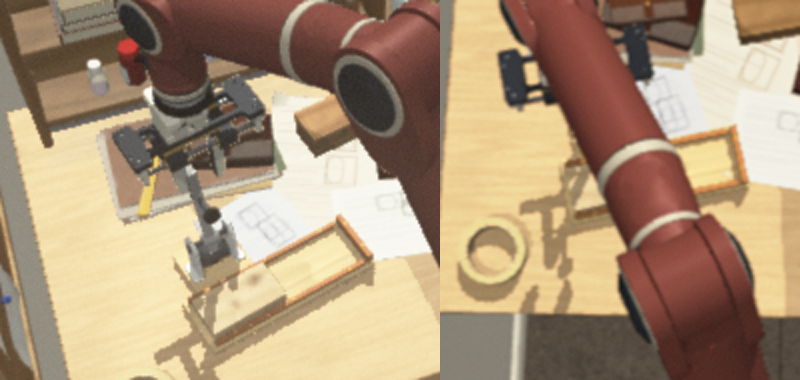

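```bash
python3 - <<'E'
from h import *
plan(press([(-.01,.065,.42),(-.01,.178,.40),(-.01,.178,.23),(-.01,.178,.205)]),12.7)
E
```

```text
t 7.0 p [0.6267 0.269  0.408 ] rot [-179.99   -0.     12.69] F [ 0.2 -0.2 -0.1]
rotation [-0.001 -0.    -0.002]
[0.532 0.25  0.42 ] slide [-1.925 -0.035 -0.24 ]
[0.508 0.36  0.4  ] slide [-1.925 -2.295  0.16 ]
[0.508 0.36  0.23 ] slide [-1.925 -2.294  3.56 ]
[0.508 0.36  0.205] slide [-1.925 -2.294  4.06 ]
```

```bash
python3 -m crank '[{"rotation":[0,0,0],"slide":[-0.5,0,-0.2],"gripper":-0.1},{"rotation":[0,0,0],"slide":[-1.2,0,-0.2],"gripper":-0.1},{"rotation":[0,0,0],"slide":[-1.9,-0.2,-0.2],"gripper":-1},{"rotation":[0,0,0],"slide":[-1.92,-0.9,0],"gripper":-1},{"rotation":[0,0,0],"slide":[-1.92,-1.6,0.1],"gripper":-1},{"rotation":[0,0,0],"slide":[-1.92,-2.29,0.2],"gripper":-1},{"rotation":[0,0,0],"slide":[-1.92,-2.3,1.0],"gripper":-1},{"rotation":[0,0,0],"slide":[-1.92,-2.3,1.8],"gripper":-1},{"rotation":[0,0,0],"slide":[-1.92,-2.3,2.5],"gripper":-1},{"rotation":[0,0,0],"slide":[-1.92,-2.3,3.0],"gripper":-1},{"rotation":[0,0,0],"slide":[-1.92,-2.3,3.3],"gripper":-1},{"rotation":[0,0,0],"slide":[-1.92,-2.3,3.3],"gripper":-1}]'
python3 - <<'E'
from h import *
import cv2
print(monitor.state()["joint_pos"].round(1))
plan(press([(-.01,.178,.205),(-.01,.178,.203)]))
S=optics.read_camera("scene");T=optics.read_camera("top")
a=cv2.resize(S["frame"][120:310,150:370],None,fx=2,fy=2,interpolation=2);b=cv2.resize(T["frame"][100:290,180:360],None,fx=2,fy=2,interpolation=2)
cv2.imwrite("pics/5.png",cv2.hconcat([a,b]))
E
```

```text
time_s: 8.2
position: [0.5074, 0.3597, 0.2409]
tool_rot: [179.9, 0.2, 12.7]
wrist_force: [-0.6, 1.1, 0.2]
gripper_width: 0.0004
[ -33.9   43.6   -5.8   95.5    6.    41.4 -120. ]
t 8.2 p [0.5074 0.3597 0.2409] rot [179.91   0.21  12.68] F [-0.6  1.1  0.2]
[0.508 0.36  0.205] slide [ 0.005 -0.002  0.719]
[0.508 0.36  0.203] slide [ 0.005 -0.002  0.759]
```

View pics/5.png

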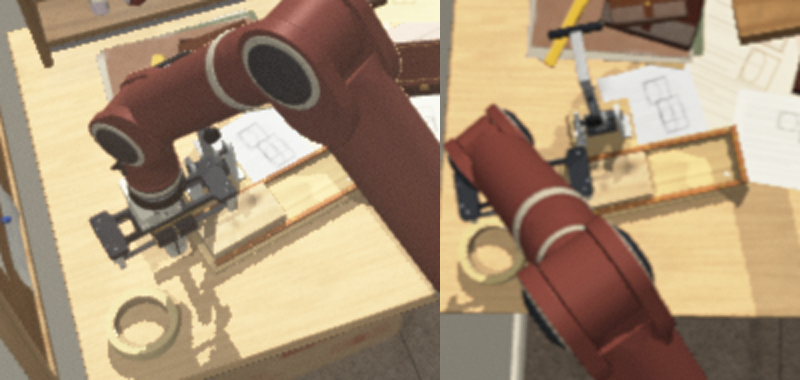

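```bash
python3 -m crank '[{"rotation":[0,0,0],"slide":[0,0,0.3],"gripper":-1},{"rotation":[0,0,0],"slide":[0,0,0.6],"gripper":-1},{"rotation":[0,0,0],"slide":[0,0,0.7],"gripper":-1},{"rotation":[0,0,0],"slide":[0,0,0.7],"gripper":-1},{"rotation":[0,0,0],"slide":[0,0.2,0.7],"gripper":-1},{"rotation":[0,0,0],"slide":[0,0.35,0.7],"gripper":-1},{"rotation":[0,0,0],"slide":[0,0.45,0.7],"gripper":-1},{"rotation":[0,0,0],"slide":[0,0.55,0.7],"gripper":-1},{"rotation":[0,0,0],"slide":[0,0.65,0.7],"gripper":-1},{"rotation":[0,0,0],"slide":[0,0.75,0.7],"gripper":-1},{"rotation":[0,0,0],"slide":[0,0.85,0.7],"gripper":-1}]'
python3 - <<'E'
from h import *
import cv2
plan(press([(-.01,.02,.205),(-.01,.011,.205)]))
S=optics.read_camera("scene");T=optics.read_camera("top")
a=cv2.resize(S["frame"][120:310,150:370],None,fx=2,fy=2,interpolation=2);b=cv2.resize(T["frame"][100:290,180:360],None,fx=2,fy=2,interpolation=2)
cv2.imwrite("pics/6.png",cv2.hconcat([a,b]))
E
```

```text
time_s: 9.4
position: [0.5173, 0.3188, 0.2081]
tool_rot: [-179.9, -0.0, 12.7]
wrist_force: [-0.4, 0.7, 1.1]
gripper_width: 0.0008
t 9.4 p [0.5173 0.3188 0.2081] rot [-1.7993e+02 -4.0000e-02  1.2710e+01] F [-0.4  0.7  1.1]
[0.542 0.206 0.205] slide [-0.011  2.318  0.059]
[0.544 0.197 0.205] slide [-0.011  2.498  0.059]
```

View pics/6.png

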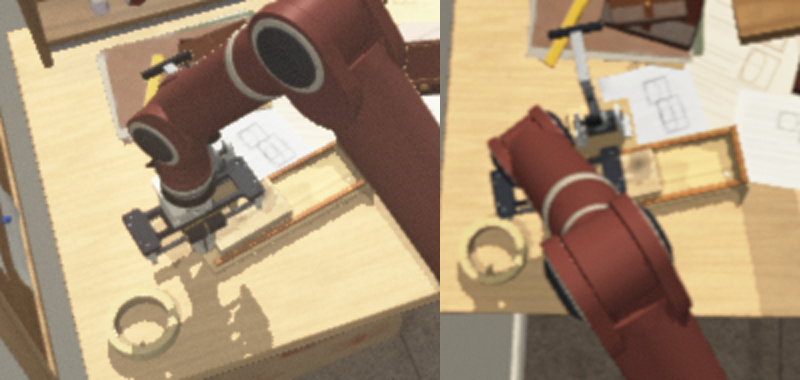

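```bash
python3 -m crank '[{"rotation":[0,0,0],"slide":[0,0.12,0.02],"gripper":-1},{"rotation":[0,0,0],"slide":[0,0.26,0.04],"gripper":-1},{"rotation":[0,0,0],"slide":[0,0.4,0.04],"gripper":-1},{"rotation":[0,0,0],"slide":[0,0.54,0.04],"gripper":-1},{"rotation":[0,0,0],"slide":[0,0.68,0.04],"gripper":-1},{"rotation":[0,0,0],"slide":[0,0.82,0.04],"gripper":-1},{"rotation":[0,0,0],"slide":[0,0.96,0.04],"gripper":-1},{"rotation":[0,0,0],"slide":[0,1.1,0.04],"gripper":-1},{"rotation":[0,0,0],"slide":[0,1.24,0.04],"gripper":-1},{"rotation":[0,0,0],"slide":[0,1.38,0.04],"gripper":-1},{"rotation":[0,0,0],"slide":[0,1.5,0.04],"gripper":-1},{"rotation":[0,0,0],"slide":[0,1.6,0.04],"gripper":-1}]'
python3 - <<'E'
from h import *
import cv2
plan(press([(-.01,.02,.205),(-.01,.011,.205)]))
S=optics.read_camera("scene");T=optics.read_camera("top")
a=cv2.resize(S["frame"][120:310,150:370],None,fx=2,fy=2,interpolation=2);b=cv2.resize(T["frame"][100:290,180:360],None,fx=2,fy=2,interpolation=2)
cv2.imwrite("pics/7.png",cv2.hconcat([a,b]))
E
```

```text
time_s: 10.7
position: [0.535, 0.2399, 0.2057]
tool_rot: [180.0, 0.0, 12.7]
wrist_force: [0.2, 0.0, 1.1]
gripper_width: 0.0004
t 10.7 p [0.535  0.2399 0.2057] rot [1.7999e+02 1.0000e-02 1.2650e+01] F [0.2 0.  1.1]
[0.542 0.206 0.205] slide [-0.009  0.699  0.015]
[0.544 0.197 0.205] slide [-0.009  0.879  0.015]
```

View pics/7.png

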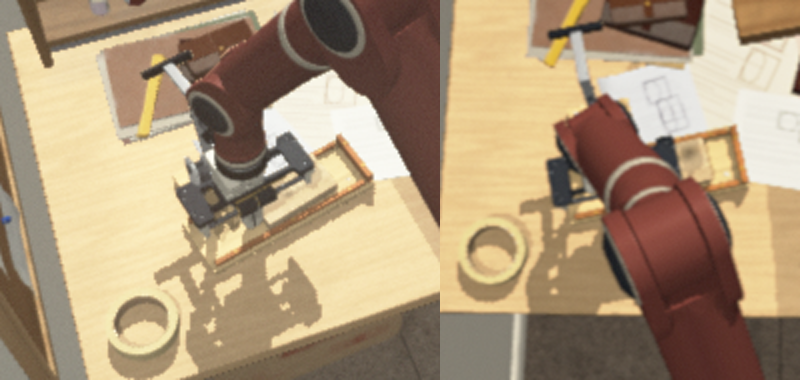

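```bash
python3 -m crank '[{"rotation":[0,0,0],"slide":[0,0.1,0],"gripper":-1},{"rotation":[0,0,0],"slide":[0,0.2,0],"gripper":-1},{"rotation":[0,0,0],"slide":[0,0.3,0],"gripper":-1},{"rotation":[0,0,0],"slide":[0,0.4,0],"gripper":-1},{"rotation":[0,0,0],"slide":[0,0.5,0],"gripper":-1},{"rotation":[0,0,0],"slide":[0,0.6,0],"gripper":-1},{"rotation":[0,0,0],"slide":[0,0.67,0],"gripper":-1},{"rotation":[0,0,0],"slide":[0,0.74,0],"gripper":-1},{"rotation":[0,0,0],"slide":[0,0.8,0],"gripper":-1},{"rotation":[0,0,0],"slide":[0,0.8,0],"gripper":-1}]'
python3 - <<'E'
from h import *
import cv2
plan(press([(-.01,.02,.205),(-.01,.011,.205)]))
S=optics.read_camera("scene");T=optics.read_camera("top")
a=cv2.resize(S["frame"][160:260,260:350],None,fx=4,fy=4,interpolation=2);b=cv2.resize(T["frame"][140:240,260:350],None,fx=4,fy=4,interpolation=2)
cv2.imwrite("pics/8.png",cv2.hconcat([a,b]))
E
```

```text
time_s: 11.8
position: [0.5438, 0.2009, 0.2058]
tool_rot: [180.0, 0.0, 12.6]
wrist_force: [0.3, 0.1, -0.2]
gripper_width: 0.0007
t 11.8 p [0.5438 0.2009 0.2058] rot [1.7997e+02 1.0000e-02 1.2630e+01] F [ 0.3  0.1 -0.2]
[0.542 0.206 0.205] slide [-0.01  -0.1    0.015]
[0.544 0.197 0.205] slide [-0.01   0.08   0.015]
```

View pics/8.png

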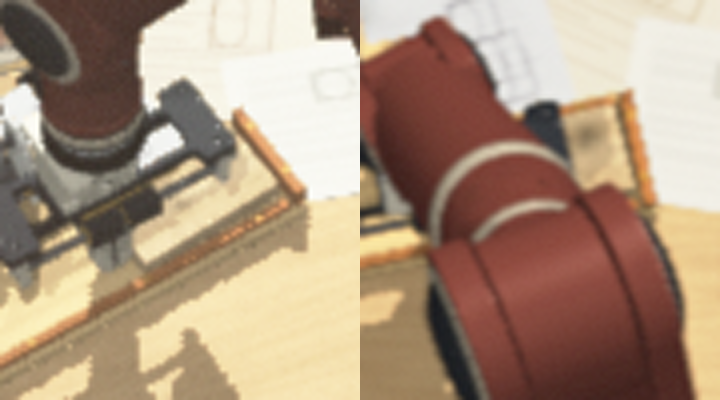

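```bash
python3 -m crank '[{"rotation":[0,0,0],"slide":[0,0.04,0],"gripper":-1},{"rotation":[0,0,0],"slide":[0,0.08,0],"gripper":-1},{"rotation":[0,0,0],"slide":[0,0.1,0],"gripper":-1},{"rotation":[0,0,0],"slide":[0,0.1,0],"gripper":-1}]'
python3 -m crank '[{"rotation":[0,0,0],"slide":[0,0.03,0],"gripper":-1},{"rotation":[0,0,0],"slide":[0,0.06,0],"gripper":-1},{"rotation":[0,0,0],"slide":[0,0.06,0],"gripper":-1}]'
```

```text
time_s: 12.3
position: [0.5448, 0.1966, 0.2058]
tool_rot: [-180.0, -0.0, 12.7]
wrist_force: [-0.4, 0.6, -0.5]
gripper_width: 0.0003
time_s: 12.6
position: [0.5455, 0.1955, 0.2061]
tool_rot: [-179.8, -0.1, 12.8]
wrist_force: [-0.2, 5.5, 0.1]
gripper_width: 0.0005
```

```bash
python3 -m crank '[{"rotation":[0,0,0],"slide":[0,0.03,0],"gripper":-1},{"rotation":[0,0,0],"slide":[0,0.04,0],"gripper":-1},{"rotation":[0,0,0],"slide":[0,0.04,0],"gripper":-1}]'
```

```text
time_s: 12.9
position: [0.5458, 0.195, 0.2064]
tool_rot: [-179.7, -0.2, 12.8]
wrist_force: [-0.3, 8.0, 0.6]
gripper_width: 0.0004
```

The force rises while the tool barely moves, so the block is seated on the stop. I'll back off along +y, raise the tool, then clear the view.

```bash
python3 -m crank '[{"rotation":[0,0,0],"slide":[0,-0.1,0],"gripper":-1},{"rotation":[0,0,0],"slide":[0,-0.4,0],"gripper":-1},{"rotation":[0,0,0],"slide":[0,-0.8,0],"gripper":-1},{"rotation":[0,0,0],"slide":[-0.1,-1.2,-0.1],"gripper":-1},{"rotation":[0,0,0],"slide":[-0.4,-1.5,-0.6],"gripper":-1},{"rotation":[0,0,0],"slide":[-0.7,-1.8,-1.2],"gripper":-1},{"rotation":[0,0,0],"slide":[-1,-2.1,-1.8],"gripper":-1},{"rotation":[0,0,0],"slide":[-1.2,-2.4,-2.4],"gripper":-1},{"rotation":[0,0,0],"slide":[-1.2,-2.7,-3],"gripper":-1},{"rotation":[0,0,0],"slide":[-1.2,-3,-3.4],"gripper":-1},{"rotation":[0,0,0],"slide":[-1.2,-3,-3.4],"gripper":-1}]'
python3 - <<'E'
from h import *
import cv2
plan([])
S=optics.read_camera("scene");T=optics.read_camera("top")
a=cv2.resize(S["frame"][150:270,200:360],(400,300),interpolation=2);b=cv2.resize(T["frame"][110:230,220:380],(400,300),interpolation=2)
cv2.imwrite("pics/9.png",cv2.hconcat([a,b]))
cv2.imwrite("pics/9t.png",cv2.resize(T["frame"][140:200,270:350],None,fx=8,fy=8,interpolation=2))
for n in ["green_jar","solder_reel","masking_tape","block"]: print(n,[np.round(d["at"],3).tolist() for d in optics.spot_in(T,n)])
E
```

```text
time_s: 14.0
position: [0.4537, 0.3275, 0.3788]
tool_rot: [-179.8, -0.3, 12.9]
wrist_force: [1.1, 0.5, 0.3]
gripper_width: 0.0005
t 14.0 p [0.4537 0.3275 0.3788] rot [-179.8    -0.33   12.88] F [1.1 0.5 0.3]
green_jar [[0.444, -0.241, 0.088]]
solder_reel [[0.568, -0.217, 0.037]]
masking_tape [[0.399, 0.447, 0.024], [0.448, -0.242, 0.085]]
block [[0.487, -0.092, 0.02], [0.575, 0.124, 0.033]]
```

View pics/9.png

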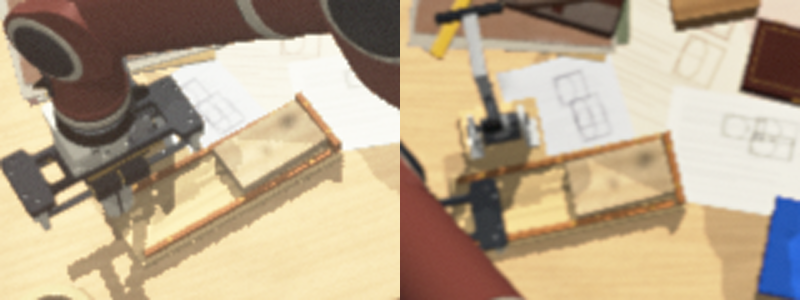

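View pics/9t.png

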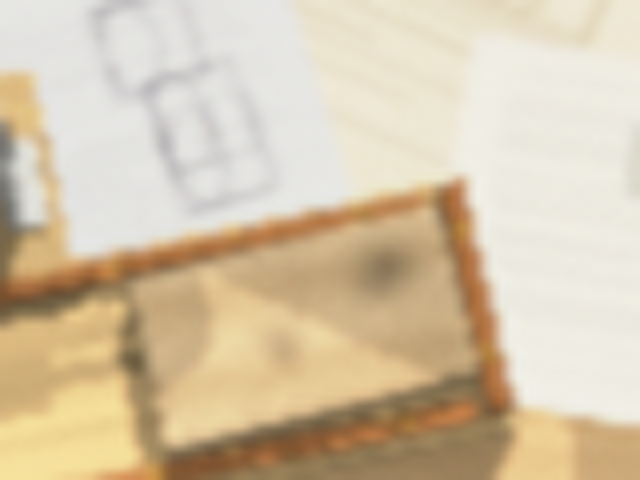

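```bash
python3 - <<'E'
from h import *
import cv2
S=optics.read_camera("scene")
for n in ["masking_tape","block"]: print(n,[(np.round(d["at"],3).tolist(),d["confidence"]) for d in optics.spot_in(S,n)])
q=np.load("q.npy");c,s=np.cos(q[2]),np.sin(q[2])
d=np.array([.575-q[0],.124-q[1]]); print("block in press",c*d[0]+s*d[1],-s*d[0]+c*d[1])
print(monitor.state()["wrist_force"].round(1)); cv2.imwrite("pics/10.png",S["frame"])
E
```

```text
masking_tape [([0.425, 0.432, 0.022], 0.61)]
block [([0.567, 0.129, 0.036], 0.89), ([0.542, 0.24, 0.011], 0.66)]
block in press 0.003979735730960141 -0.0668497991705918
[0.5 0.3 0.1]
```

View pics/10.png

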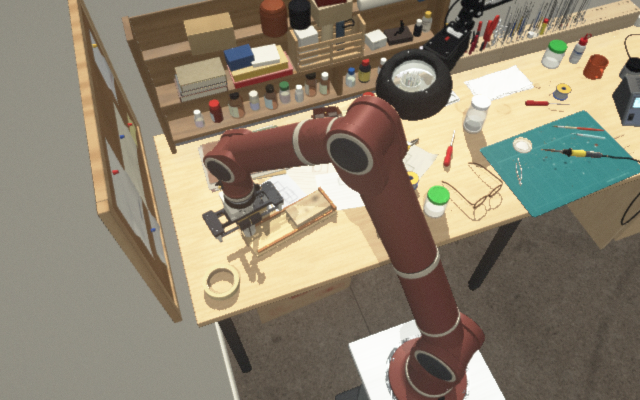

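The scene view shows the block at the stop (around (310,208)) and the tape (222,282), jar (437,200) and reel where they were. The robot is clear, so I'm handing in.

```bash
python3 -c "
from plant import r
print(r.job_done())"
```

```text
the job is handed in; nothing more can be done
None
```

I swung the hold-down arm up by its crossbar, past its balance point. I then pushed the block along the bed until it met the end stop, backed the tool off, and handed the job in at about 14 s of the 56 s.

- **Hold-down arm:** it stands back on its own in both the top and scene views.
- **Block:** the push force rose to 8 N while the tool almost stopped moving, which is the block meeting the stop. The top view measures it at x ≈ 4 mm, y ≈ -67 mm in the press frame (seated is -69). It looks flat between the fences, with no visible gap at the stop.
- **Robot:** it was clear of everything at hand-in, with wrist force near zero.
- **Bystanders:** the jar, reel and tape were all measured within about 5 mm of their starting positions.
- **Checks that disagreed:** the last top-view reading put the tape about 34 mm off, but the robot arm was hiding part of it. The scene view put it within 4 mm of its start. The scene view also gave the block about 10 mm away from the top-view reading, with the gripper in that view. I relied on the top view and the contact force instead.

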